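# Press a bushing home with bench-mounted locking pliers

### The arm

A 7-joint arm with a two-finger parallel gripper is mounted at the origin on the work surface. World frame = base frame: x ahead of the robot, y to its left, z up, the work surface at z = 0. Lengths are in m, angles in rad, forces in N, time in s.
With the tool pointing down it reaches from about 0.425 to 1.025 m from the base axis. Payload 9.4 kg.
Tool frame: the origin (TCP) lies on the centre line of the jaws, within the pads' length; the fingertips stand 14 mm ahead of it and the grasp point (between the pads) lies 5 mm behind it; z points along the fingers, y is the line along which they close (so a half turn about z gives the same grasp; the last joint's range is limited). The gripper opens to 85 mm and grips with 20 to 120 N. Pads are 22 mm wide; open, the fingers measure 114 mm over their backs; the gripper's body (76 mm by 85 mm) begins 54 mm behind the grasp point. The pads swing forward as they close: fully open they stand 13 mm farther back than shut.
Start: joints at [-1.406, 0.599, -0.003, 1.599, 0.002, 0.943, -0.08], TCP at [0.174, 0.704, 0.245] pointing down, gripper open.
Joint ranges: [-2.57, 2.57], [-0.35, 1.97], [-1.29, 1.29], [0.11, 2.56], [-1.05, 4.19], [0.11, 1.86], [-2.63, 2.63]. Speed limits (rad/s): [2.22, 2.22, 3.01, 3.01, 3.14, 3.14, 3.14].

### API

Orientations are given as a unit quaternion [w, x, y, z].
In Python, from rig import * gives the robot as it stands. The module is installed in compiled form; this text tells all that it offers.
- The arm moves only by the shell command python3 -m creep 'ROWS' [FORCE]. ROWS is JSON, a list of rows, each a list of 3 entries, a list of its own where there are three numbers: the shift along the tool's x, y, z in m, then the turn, a rotation vector about the tool's x, y, z in units of 6 degrees (1.0 is 6 degrees), then the finger opening in m, from 0 to 0.0854. A call has 1 to 5 rows; each row shifts and turns the commanded pose from where the row before left it, along the tool's axes as they then stand; what a row does not reach is not made up. A row lasts 1/10 s, in which the tool goes at most 50 mm and 8.59 degrees, less where a joint would pass 70% of its speed; a pose out of reach is approached as far as the arm can. A call with a gripper value outside its range is refused whole. The fingers move at their own pace and stop on an object; FORCE is the grip in N (left out, the last holds). Time passes only in rows, so rows that do not move let the fingers close. It gives the time, the measured TCP pose, the force, the opening and the grip force at its end, in the units of the state.
- get_state(): the state, without advancing time (a new reading comes with each control period).
- camera(name): name is "scene" or "top" or "wrist"; returns (picture, depth): 480x640x3 uint8, red, green, blue; 480x640 float32, m along the optical axis (not along the pixel's ray), 0 where there is no reading.
- camera_params(name): a dict with "camera_matrix" (3x3 intrinsics, pixels), "k1" (the pictures are not rectified: a ray, as slopes to the right and down, at radius r is drawn at 1 + k1 r^2 times it, then the intrinsics apply), "origin" and "rotation" of the camera in the world. Camera axes: x right, y up, looking along -z (the intrinsics and any distortion apply to the point x, -y, -z); pixel columns grow to the right and rows downward; lengths in m; the calibration is good to about 2 mm. A picture is of the moment at which its call begins: read the wrist's pose just before it. camera_params takes no time and is no camera call; for the wrist camera it gives the pose at the moment of the call.
- sign_off(): hands the job in; it is judged then, once.
The state is a dict: "time_s": time; "q": joint angles; "joint_velocities": joint speeds; "joint_torque": joint torques, N m; "tool_pos": TCP position; "eef_rot": TCP orientation; "wrist_force": force on the tool from outside, world axes, zero at the start; "wrist_torque": the same for the moment, N m; "gripper_width": opening from 0.0 (shut) to 1.0 (fully open); "grip_force": force on a finger pad.
Only numpy, scipy, OpenCV 4.12 (cv2) and the standard library are available. Lean on these libraries where they do the work, as an engineer would, in place of code of your own. Each camera call takes 0.05 s, during which the arm holds its last target. There are 200 camera calls.

### The job

Slide the headstock blank along its rails and press it home by feel against the brass stop with about 10 N, then push the blue handle of the locking pliers down over centre until it locks by itself, so that the jaw presses the brass bushing fully home (never press the bushing with the gripper). Then free the work by pressing the red release lever, let the handle spring open, and leave the blank at the stop. Work gently, feeling for the stops and never leaning on the blank, handle or lever, and leave the other things on the bench alone.

Things in the scene. Friction and masses are not known exactly. Their poses are not given: they have to be found in the camera images.
- fixture: Plywood bed 490 x 115 x 12 mm fixed to the bench, with locking pliers on it: handles to its -x end, jaws to +x. Origin on the bench; x along bed and rails, z up. Bed x = -250 to 240, top 12 mm up. Two aluminium rails (x = 37 to 207, 10 mm high, 63 mm apart) guide the blank to a rigid brass stop (66 mm wide, top 36 mm up), set anew each time, its face anywhere from x = 13 to 29: find it by feel
- blank: Loose maple block 110 (x) x 60 (y) x 20 (z) mm with a dark top, 0.1 to 0.22 kg, on the bed between the rails (1.5 mm play each side), axes as the fixture's. Origin: centre of its underside. It starts 16 to 72 mm from the stop; push it to the fixture's -x at the middle of its back (+x) end. Sliding takes 1 to 2 N; the stop is rigid: settle it there with 8 to 14 N; over 18 N dents it
- blank_front (a point): middle of the blank's front (-x) end, at half its height (22 mm above the bench); home, it touches the face of the brass stop
- blank_back (a point): middle of the blank's back (+x) end, at half its height: push here
- bushing_top (a point): centre of the top of the brass bushing's head (16 mm wide, 3 mm thick), on the blank 32 mm behind its front end. It stands 8 to 11 mm above the blank's top at first; home, it stands 3 mm above. The jaw's pad comes down on it when the blank is home
- bushing (a joint): how far the bushing is pressed in, in m: starts 0 to 0.003, 0.008 = home (head flat on the wood). It is a tight fit: about 8 N
- handle (a joint): angle of the upper handle in rad: 0 = sprung open (35 degrees above level, tail up), 0.55 = dead centre, 0.61 = locked against its rigid stop (level). Push it down about handle_hinge: 4 N at the pad at first, 8 to 16 N half way, fading to nothing at dead centre; there it runs on to 0.61 by itself and stays. Never push over about 30 N, nor lean on it once locked. The jaw closes with it
- handle_hinge (a point): hinge of the upper handle, axis along the fixture's y, 65 mm above the bench, at x = -56, y = 0 mm in the fixture's frame. The jaw and its steel side plates stand from x = -70 to +75, up to 95 mm high
- handle_pad (a point): middle of the upper face of the handle's blue pad (46 long, 30 wide): 90 mm from the hinge along the handle and 11 mm above the handle's line; moves with the handle: push down here. About 125 mm above the bench when open, 76 mm when locked. The tail end is 23 mm further out
- lever (a joint): angle of the red release lever in rad, 1.1 times the handle's: 0 = lying low (open), about 0.67 = standing up (locked). It rises as the handle goes down. When locked, pressing it down with 5 to 10 N to below about 0.60 (about 4 mm) takes the handle back over dead centre; handle and lever then fly open to 0 by themselves. Never press over about 15 N
- lever_pad (a point): middle of the upper face of the red lever's pad (42 long, 26 wide), 52 mm beyond the lever's hinge towards the fixture's -x, at x about -225 mm in the fixture's frame, clear of the handle; about 37 mm above the bench when low, 71 mm when standing, then sloping 27 degrees with its outer end up. Press straight down here
- screwdriver: screwdriver with a red handle lying on the bench on the fixture's +y side; bystander
- glue: yellow bottle 120 mm tall, 52 mm wide, standing on the bench on the fixture's -y side; origin centre of its underside; bystander
- sanding_block: cork sanding block 70 x 45 x 28 mm on the bench; origin centre of its underside; bystander
Not all that is in view belongs to the job. Of the things like the blank, leave any that is pink; of the rest the larger one is meant.

How it is judged:
On the way, in this order (a step that is already met when the one before it is completed fails the run):
1. the blank is pressed firmly home: its front end within 1.5 mm of the brass stop, pressing on it with over 5 N (horizontal distance between blank_front and stop_c0 below 0.0065 m and contact force between blank and stop_c0 above 5 N and value of joint handle below 0.3 rad), for 0.2 s.
2. the pliers are locked past dead centre and the bushing is home (within 1.2 mm), the robot off the handle (value of joint handle above 0.59 rad and value of joint bushing above 0.0068 m and horizontal distance between blank_front and stop_c0 below 0.007 m and contact force between each of the arm, the fingers and handle below 0.2 N), for 0.2 s.
3. the release lever is pressed down and takes the handle off its locked stop (contact force between the fingers and lever above 0.3 N and value of joint handle below 0.585 rad).
At the end, for the whole second after the job is handed in: The handle has sprung open (joint below 0.06 rad), the bushing is pressed home (within 1.2 mm of its full depth), and the blank lies at rest on the bed between its rails with its front end within 3 mm of the stop; screwdriver, bottle and sanding block are within 30 mm of where they were (value of joint handle below 0.06 rad and value of joint bushing above 0.0068 m and horizontal distance between blank_front and stop_c0 below 0.008 m and linear speed of blank below 0.01 m/s and height (world z) of blank_front below 0.026 m and distance of each of screwdriver, glue, sanding_block from where it was at the start of the episode below 0.03 m); the robot touches nothing.
It fails at once if the blank pushed with more than 18 N (contact force between any of the fingers, the arm and blank above 18 N).
It fails at once if the handle pushed with more than 30 N (contact force between any of the fingers, the arm and handle above 30 N).
It fails at once if the lever pushed with more than 15 N (contact force between the fingers and lever above 15 N).
It fails at once if the bushing pressed by the gripper (contact force between the fingers and bushing above 2 N).
It fails at once if a bystander moved more than 30 mm (distance of any of screwdriver, glue, sanding_block from where it was at the start of the episode above 0.03 m).
It also fails if it takes over 72 s, if anything falls off the work surface, if the arm or the gripper's body presses on something with over 40 N, if the wrist force passes 120 N, or if a joint passes its speed limit or range.

## Working session

There is one attempt and no reset: what is moved stays moved. The work goes in short steps, Python scripts to look and compute and a shell command to move; the robot and the scene stay as the last step left them, time stands still between calls to the robot, and variables do not carry over. Pictures are saved under pics/ and viewed, at most 10 in all, crops included, and the job is handed in when it is done.

```bash
mkdir -p pics; cat > h.py <<'E'
from rig import *
import numpy as np, cv2
from scipy.spatial.transform import Rotation as R
def snap(n,f):
    p=camera_params(n); im,d=camera(n); cv2.imwrite(f'pics/{f}.png',im[:,:,::-1]); np.savez(f'pics/{f}.npz',im=im,d=d,K=p['camera_matrix'],k1=p['k1'],o=p['origin'],R=p['rotation']); return im,d
def ray(Z,u,v):
    K=Z['K'];x=(u-K[0,2])/K[0,0];y=(v-K[1,2])/K[1,1];X,Y=x,y
    for _ in range(8):
        s=1+Z['k1']*(x*x+y*y);x,y=X/s,Y/s
    return np.asarray(Z['R'])@np.array([x,-y,-1.0])
def plane(Z,u,v,z):
    r=ray(Z,u,v);o=np.asarray(Z['o']);return o+r*(z-o[2])/r[2]
def dep(Z,u,v):
    return np.asarray(Z['o'])+ray(Z,u,v)*Z['d'][int(round(v)),int(round(u))]
def load(f): return dict(np.load(f'pics/{f}.npz'))
E
python3 - <<'E'
from h import *
s=get_state();print(s['tool_pos'],s['eef_rot'],s['wrist_force'],s['time_s'])
for n in('scene','top'):
    snap(n,n+'0');p=camera_params(n);print(n,p['origin'],np.round(p['rotation'],2).tolist(),p['k1'])
E
```

```text
[0.17350005 0.70345055 0.24439575] [-3.32959266e-05  1.20569601e-01  9.92704549e-01 -8.04734178e-04] [ 0.58553923 -0.24700615  0.48811699] 0.0
scene [ 1.01606972 -0.38542291  0.94129112] [0.86, 0.29, 0.14, 0.39] 0.009923197482671101
top [0.43345695 0.04288657 0.81600098] [-0.7, -0.05, 0.04, 0.71] -0.05843037382840607
```

View pics/top0.png

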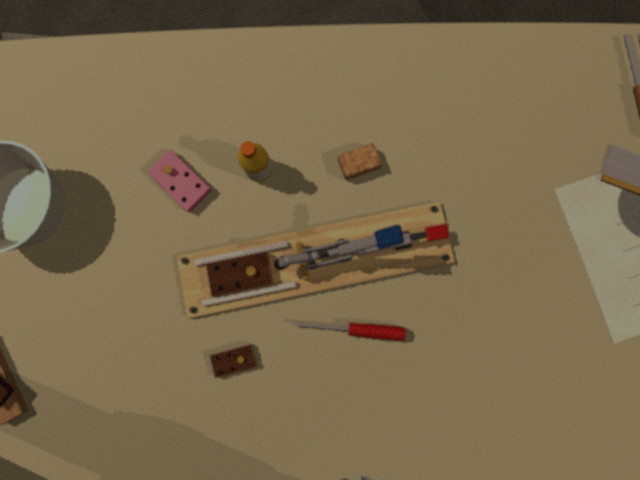

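View pics/scene0.png

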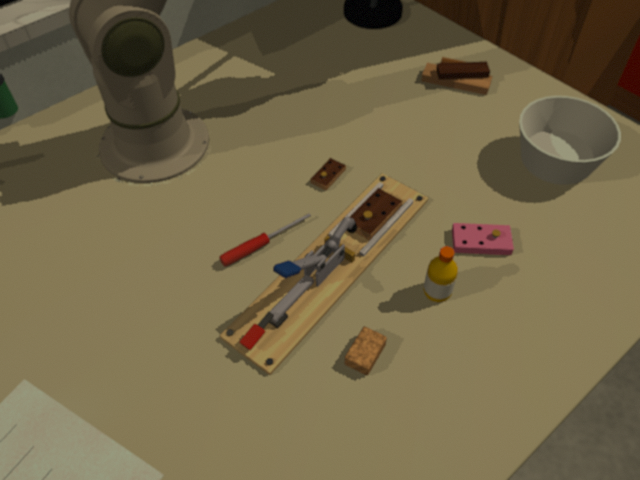

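The top view shows the bed with screws at about (185,261), (434,210), (445,258) and (193,310). The blank is at (238,274), the blue pad at (390,237), the red lever at (437,232) and the bushing at (251,271). The pink block (180,180) and the small block (234,360) are decoys.

```bash
sed -i "s/R=p\['rotation'\])/R=R.from_quat(np.roll(p['rotation'],-1)).as_matrix())/" h.py
python3 - <<'E'
from h import *
for n in('scene','top'):
    q=np.array(camera_params(n)['rotation']);Z=load(n+'0');Z['R']=R.from_quat(np.roll(q,-1)).as_matrix();np.savez(f'pics/{n}0.npz',**Z)
Z=load('top0');im=Z['im'];g=cv2.cvtColor(im,cv2.COLOR_RGB2GRAY).astype(float)
pts=[]
for u,v in((185,261),(434,210),(445,258),(193,310)):
    w=np.clip(90-g[v-6:v+7,u-6:u+7],0,None);yy,xx=np.mgrid[v-6:v+7,u-6:u+7]
    c=((w*xx).sum()/w.sum(),(w*yy).sum()/w.sum());p=plane(Z,*c,.012);pts.append(p);print(np.round(c,1),np.round(p,4),np.round(dep(Z,*c),4))
P=np.array(pts);c=P.mean(0);ex=(P[0]+P[3]-P[1]-P[2])[:2];L=np.linalg.norm(ex)/2;ex/=np.linalg.norm(ex);ey=np.array([-ex[1],ex[0]])
O=c[:2]+.005*ex
print('L',L,'O',O,'yaw',np.degrees(np.arctan2(ex[1],ex[0])),'wid',np.linalg.norm(P[0]-P[3]))
np.savez('fix.npz',O=O,ex=ex,ey=ey)
hsv=cv2.cvtColor(im,cv2.COLOR_RGB2HSV)
def F(p): d=p[:2]-O; return np.round([d@ex,d@ey,p[2]],4)
def blob(m,n,z):
    k,l,st,ce=cv2.connectedComponentsWithStats(m.astype(np.uint8))
    for i in range(1,k):
        if st[i,4]>60: 
            p=plane(Z,*ce[i],z);print(n,st[i],np.round(ce[i],1),np.round(p,3),F(p),F(dep(Z,*ce[i])))
H,S,V=[hsv[...,i].astype(int) for i in range(3)]
blob((H>100)&(H<125)&(S>120),'blue',.125)
blob(((H<5)|(H>174))&(S>190)&(V>100),'red',.037)
blob((V<110)&(H<12)&(S>90)|((H>170)&(V<110)&(S>80)),'dark',.032)
for u,v in((251,271),(185,290),(280,263),(345,253)): print(u,v,F(dep(Z,u,v)),F(plane(Z,u,v,.041)))
E
```

```text
[185.  260.6] [0.5102 0.3093 0.012 ] [0.5099 0.308  0.0158]
[433.9 208.7] [ 0.5958 -0.1442  0.012 ] [ 0.5946 -0.1428  0.0179]
[444.1 259. ] [ 0.5038 -0.1579  0.012 ] [ 0.5034 -0.1567  0.0167]
[193.5 309.8] [0.4216 0.2922 0.012 ] [0.4216 0.2911 0.0154]
L 0.4595079525378145 O [0.506955   0.07977382] yaw 100.52394300436266 wid 0.0903229381302705
blue [376 226  27  22 401] [388.8 236.5] [ 0.531 -0.046  0.125] [-0.1277 -0.0004  0.125 ] [-0.1271  0.      0.129 ]
red [426 225  23  15 254] [436.9 232. ] [ 0.549 -0.141  0.037] [-0.2252 -0.0012  0.037 ] [-0.2243 -0.0009  0.0402]
red [349 324  57  15 527] [377.1 330.6] [ 0.382 -0.031  0.037] [-0.0862  0.1435  0.037 ] [-0.087   0.1443  0.0271]
dark [176 154  36  58 172] [198.3 193.2] [0.63  0.281 0.032] [ 0.1756 -0.1573  0.032 ] [ 0.1776 -0.1596  0.0242]
dark [427 223  23  19  73] [440.4 235.8] [ 0.543 -0.148  0.032] [-0.2309  0.0062  0.032 ] [-0.2295  0.0067  0.0375]
dark [ 207  253   66   43 1354] [238.  273.9] [0.483 0.208 0.032] [0.1304 0.     0.032 ] [1.303e-01 1.000e-04 3.280e-02]
dark [347 323  60  18 406] [377.7 332. ] [ 0.379 -0.033  0.032] [-0.0872  0.1465  0.032 ] [-0.0877  0.147   0.0266]
dark [211 346  45  30 583] [232.  361.1] [0.334 0.218 0.032] [0.1676 0.1452 0.032 ] [0.172  0.1467 0.0137]
dark [  0 378  15  28 170] [  4.8 390.4] [0.283 0.626 0.032] [0.578  0.1201 0.032 ] [0.575  0.1199 0.036 ]
251 271 [0.1052 0.0008 0.044 ] [0.1057 0.0005 0.041 ]
185 290 [0.2333 0.0074 0.0134] [0.2245 0.0099 0.041 ]
280 263 [0.0496 0.0015 0.0833] [ 0.0537 -0.003   0.041 ]
345 253 [-0.0582  0.0062  0.0757] [-0.0599  0.0027  0.041 ]
```

```bash
python3 -m creep '[[[0,0,0],[0,0,-1.36],0],[[0,0,0],[0,0,-1.36],0],[[0,0,0],[0,0,-1.35],0],[[-0.018,-0.037,0],[0,0,0],0],[[-0.018,-0.037,0],[0,0,0],0]]' 40
python3 -m creep '[[[-0.018,-0.037,0],[0,0,0],0],[[-0.018,-0.037,0],[0,0,0],0],[[-0.018,-0.037,0],[0,0,0],0],[[-0.018,-0.037,0],[0,0,0],0],[[-0.018,-0.037,0],[0,0,0],0]]'
python3 -m creep '[[[-0.018,-0.037,0],[0,0,0],0],[[-0.018,-0.037,0],[0,0,0],0],[[-0.018,-0.037,0],[0,0,0],0],[[0,0,0],[0,0,0],0],[[0,0,0],[0,0,0],0]]'
cat >> h.py <<'E'
def fx(p,f=None):
    f=f or np.load('fix.npz');d=np.asarray(p)[:2]-f['O'];return np.round([d@f['ex'],d@f['ey'],p[2]],4)
def st():
    s=get_state();q=R.from_quat(np.roll(s['eef_rot'],-1));f=np.load('fix.npz');M=q.as_matrix()
    F=np.asarray(s['wrist_force']);print('t',s['time_s'],'fix',fx(s['tool_pos']),'F(fx,fy,z)',np.round([F[:2]@f['ex'],F[:2]@f['ey'],F[2]],2),'yaw err',np.round(np.degrees(np.arctan2(M[:2,1]@f['ey'],M[:2,1]@f['ex'])),2),'tilt',np.round(M[:,2],3),'grip',s['gripper_width'])
E
python3 -c "from h import *;st()"
```

```text
time_s: 0.6
tool_pos: [0.2221, 0.6373, 0.2443]
eef_rot: [-0.0, -0.093, 0.996, -0.0]
wrist_force: [2.1, -0.1, -0.1]
gripper_width: 0.147
grip_force: 0.0
time_s: 1.1
tool_pos: [0.3457, 0.4708, 0.2451]
eef_rot: [-0.0, -0.092, 0.996, -0.0]
wrist_force: [0.0, -0.3, 0.0]
gripper_width: -0.004
grip_force: 0.0
time_s: 1.6
tool_pos: [0.419, 0.3722, 0.2452]
eef_rot: [-0.0, -0.091, 0.996, -0.0]
wrist_force: [-0.9, 0.4, 0.5]
gripper_width: -0.003
grip_force: 0.0
t 1.6 fix [0.3036 0.0331 0.2452] F(fx,fy,z) [0.58 0.78 0.46] yaw err -0.1 tilt [-0. -0. -1.] grip -0.002824833247412096
```

```bash
python3 -m creep '[[[-0.0165,-0.037,0],[0,0,0],0],[[-0.0165,-0.037,0],[0,0,0],0],[[0,0,0.03],[0,0,0],0],[[0,0,0],[0,0,0],0],[[0,0,0],[0,0,0],0]]'
python3 - <<'E'
from h import *
st();snap('wrist','w1')
Z=load('w1')
hsv=cv2.cvtColor(Z['im'],cv2.COLOR_RGB2HSV);H,S,V=[hsv[...,i].astype(int) for i in range(3)]
print(fx(Z['o']))
E
```

```text
time_s: 2.1
tool_pos: [0.4632, 0.308, 0.2151]
eef_rot: [-0.001, -0.093, 0.996, -0.0]
wrist_force: [-0.1, 0.4, -0.3]
gripper_width: -0.002
grip_force: 0.0
t 2.1 fix [0.2324 0.0013 0.2151] F(fx,fy,z) [ 0.37  0.05 -0.34] yaw err 0.18 tilt [-0.002 -0.    -1.   ] grip -0.0017661973047887803
[0.2319 0.0819 0.3444]
```

View pics/w1.png

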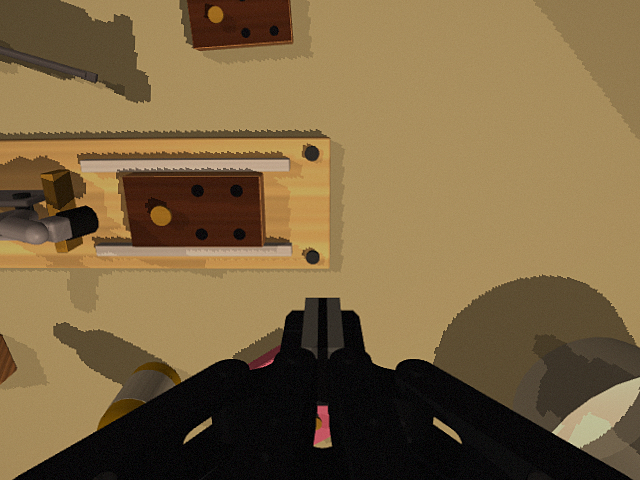

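The wrist view shows the blank's top from u=124-133 to 262 and v=172 to 247. The bushing is at (161,215), the rails are at v=165 and 250, and the brass stop's ends are near (58,187) and (68,238).

```bash
python3 - <<'E'
from h import *
Z=load('w1')
for n,u,v,z in(('backtop',262,173,.032),('backbot',262,246,.032),('fronttop',124,176,.032),('frontbot',133,246,.032),('bush',161,215,.042),('stop',74,190,.036),('stop',80,235,.036),('screw',312,153,.012),('screw',312,257,.012),('railend',289,165,.022),('railend',291,250,.022)):
    print(n,fx(plane(Z,u,v,z)),fx(dep(Z,u,v)))
im=Z['im'];c=np.repeat(np.repeat(im[120:290,0:270],2,0),2,1);c=cv2.resize(im[130:280,0:150],(750,600)[::1],interpolation=cv2.INTER_CUBIC)[:, :, ::-1];cv2.imwrite('pics/w1c.png',c)
E
```

```text
backtop [0.1852 0.0322 0.032 ] [0.1829 0.0298 0.0163]
backbot [ 0.1826 -0.0282  0.032 ] [ 0.1825 -0.0282  0.0317]
fronttop [0.0759 0.0301 0.032 ] [0.0757 0.03   0.0316]
frontbot [ 0.0746 -0.0284  0.032 ] [ 0.0747 -0.0284  0.0322]
bush [0.1058 0.001  0.042 ] [0.1061 0.0012 0.0428]
stop [0.0358 0.0198 0.036 ] [0.0209 0.0151 0.0126]
stop [ 0.0337 -0.0176  0.036 ] [ 0.0539 -0.0075  0.0674]
screw [0.2239 0.0455 0.012 ] [0.224  0.0459 0.0154]
screw [ 0.2234 -0.0455  0.012 ] [ 0.2235 -0.0432  0.0178]
railend [0.2056 0.0371 0.022 ] [0.2056 0.037  0.0213]
railend [ 0.2057 -0.0352  0.022 ] [ 0.2057 -0.035   0.0227]
```

View pics/w1c.png

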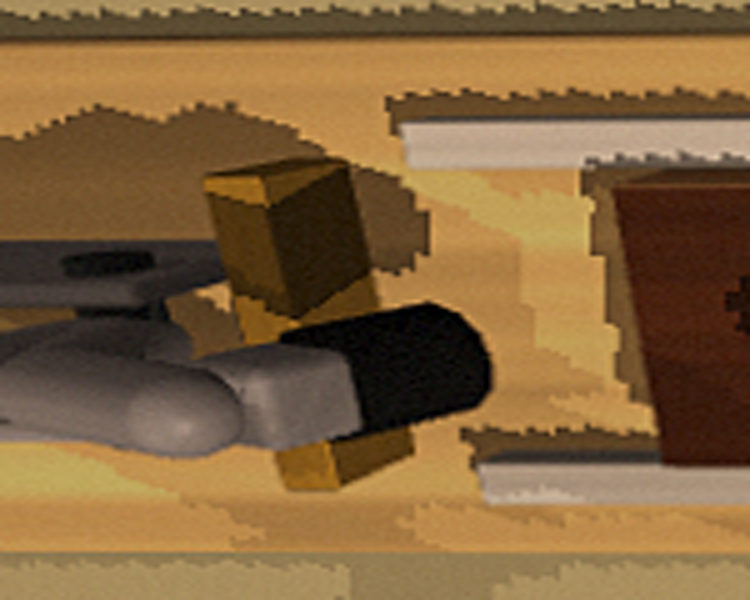

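```bash
python3 -m creep '[[[0,0,0.045],[0,0,0],0],[[0,0,0.045],[0,0,0],0],[[0,0,0.045],[0,0,0],0],[[0,0,0.03],[0,0,0],0],[[0,0,0.017],[0,0,0],0]]'
python3 -m creep '[[[0,-0.006,0],[0,0,0],0],[[0,-0.006,0],[0,0,0],0],[[0,-0.002,0],[0,0,0],0],[[0,0,0],[0,0,0],0],[[0,0,0],[0,0,0],0]]'
python3 -c "from h import *;st()"
```

```text
time_s: 2.65
tool_pos: [0.4633, 0.308, 0.0316]
eef_rot: [-0.001, -0.093, 0.996, -0.0]
wrist_force: [-0.5, -0.2, 0.6]
gripper_width: 0.006
grip_force: 0.0
time_s: 3.15
tool_pos: [0.4676, 0.2931, 0.0344]
eef_rot: [0.001, -0.092, 0.996, 0.001]
wrist_force: [-0.2, 0.4, -0.6]
gripper_width: -0.003
grip_force: 0.0
t 3.15 fix [ 2.169e-01 -2.000e-04  3.440e-02] F(fx,fy,z) [ 0.37  0.09 -0.62] yaw err 0.02 tilt [ 0.002  0.001 -1.   ] grip -0.0026831046566060737
```

```bash
for i in 1; do python3 -m creep '[[[0,-0.004,0],[0,0,0],0],[[0,-0.004,0],[0,0,0],0],[[0,-0.004,0],[0,0,0],0],[[0,-0.003,0],[0,0,0],0],[[0,-0.003,0],[0,0,0],0]]' | grep -E 'time|pos|force'
python3 -c "from h import *;st()"
python3 -m creep '[[[0,-0.003,0],[0,0,0],0],[[0,-0.003,0],[0,0,0],0],[[0,-0.003,0],[0,0,0],0],[[0,-0.003,0],[0,0,0],0],[[0,-0.003,0],[0,0,0],0]]' >/dev/null; python3 -c "from h import *;st()"
python3 -m creep '[[[0,-0.003,0],[0,0,0],0],[[0,-0.003,0],[0,0,0],0],[[0,-0.003,0],[0,0,0],0],[[0,-0.002,0],[0,0,0],0],[[0,0,0],[0,0,0],0]]' >/dev/null; python3 -c "from h import *;st()"; done
```

```text
time_s: 3.65
tool_pos: [0.4704, 0.2746, 0.0333]
wrist_force: [-0.1, -0.2, -0.2]
grip_force: 0.0
t 3.65 fix [0.1983 0.0004 0.0333] F(fx,fy,z) [-0.23  0.11 -0.21] yaw err 0.03 tilt [-0. -0. -1.] grip 0.0006433263285618078
t 4.15 fix [0.1835 0.0004 0.0333] F(fx,fy,z) [-0.01  0.   -0.7 ] yaw err 0.05 tilt [-0. -0. -1.] grip 0.0005514348624244964
t 4.65 fix [0.1722 0.0004 0.0333] F(fx,fy,z) [-0.31 -0.61 -1.08] yaw err 0.01 tilt [-0. -0. -1.] grip 0.0003061615109767009
```

```bash
python3 - <<'E'
from h import *
st();snap('wrist','w2');st()
E
```

```text
t 4.65 fix [0.1722 0.0004 0.0333] F(fx,fy,z) [-0.31 -0.61 -1.08] yaw err 0.01 tilt [-0. -0. -1.] grip 0.0003061615109767009
t 4.7 fix [0.1724 0.0003 0.0333] F(fx,fy,z) [ 0.06 -0.55  0.09] yaw err 0.02 tilt [ 0. -0. -1.] grip -0.0012734138698546683
```

View pics/w2.png

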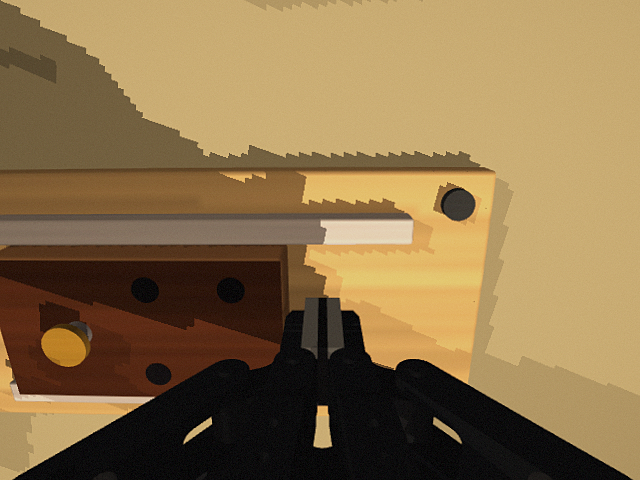

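The gripper is right at the blank's back end. The top edge is at u≈281, the bottom at u≈288, and the finger is next to it.

```bash
python3 - <<'E'
from h import *
Z=load('w2')
for u,v,z in((279,262,.032),(283,320,.032),(288,250,.02),(68,343,.042),(458,204,.012),(412,220,.022)): print(fx(plane(Z,u,v,z)),fx(dep(Z,u,v)))
E
python3 -m creep '[[[0,-0.003,0],[0,0,0],0],[[0,-0.003,0],[0,0,0],0]]' >/dev/null; python3 -c "from h import *;st()"
```

```text
[0.1569 0.0291 0.032 ] [0.1569 0.029  0.0319]
[0.1575 0.0061 0.032 ] [0.1576 0.0062 0.0322]
[0.1591 0.0292 0.02  ] [0.1584 0.0264 0.0124]
[0.082  0.0021 0.042 ] [0.0823 0.0024 0.0424]
[0.2245 0.0451 0.012 ] [0.223  0.0461 0.0164]
[0.2048 0.0415 0.022 ] [0.2045 0.0418 0.0233]
t 4.9 fix [0.1668 0.0003 0.0333] F(fx,fy,z) [ 1.41  0.45 -0.41] yaw err 0.07 tilt [ 0.  0. -1.] grip -0.0003935324763946192
```

```bash
cat > ok.py <<'E'
import sys;from h import *
st();s=get_state();f=np.load('fix.npz');F=np.asarray(s['wrist_force']);v={'x':F[:2]@f['ex'],'z':F[2]}[sys.argv[1]]
sys.exit(v>float(sys.argv[2]))
E
g(){ python3 ok.py x 3.5; }
python3 -m creep '[[[0,-0.003,0],[0,0,0],0],[[0,-0.003,0],[0,0,0],0],[[0,-0.003,0],[0,0,0],0],[[0,-0.002,0],[0,0,0],0]]' >/dev/null; g &&
python3 -m creep '[[[0,-0.001,0],[0,0,0],0],[[0,-0.001,0],[0,0,0],0]]' >/dev/null && g &&
python3 -m creep '[[[0,-0.001,0],[0,0,0],0]]' >/dev/null && g &&
python3 -m creep '[[[0,-0.001,0],[0,0,0],0]]' >/dev/null && g &&
python3 -m creep '[[[0,-0.001,0],[0,0,0],0]]' >/dev/null && g &&
python3 -m creep '[[[0,-0.001,0],[0,0,0],0]]' >/dev/null && g &&
python3 -m creep '[[[0,-0.001,0],[0,0,0],0]]' >/dev/null && g &&
python3 -m creep '[[[0,-0.001,0],[0,0,0],0]]' >/dev/null && g &&
python3 -m creep '[[[0,-0.001,0],[0,0,0],0]]' >/dev/null && g &&
python3 -m creep '[[[0,-0.001,0],[0,0,0],0]]' >/dev/null && g &&
python3 -m creep '[[[0,-0.001,0],[0,0,0],0]]' >/dev/null && g &&
python3 -m creep '[[[0,-0.001,0],[0,0,0],0]]' >/dev/null && g &&
python3 -m creep '[[[0,-0.001,0],[0,0,0],0]]' >/dev/null && g &&
python3 -m creep '[[[0,-0.001,0],[0,0,0],0]]' >/dev/null && g &&
python3 -m creep '[[[0,-0.001,0],[0,0,0],0]]' >/dev/null && g &&
python3 -m creep '[[[0,-0.001,0],[0,0,0],0]]' >/dev/null && g &&
python3 -m creep '[[[0,-0.001,0],[0,0,0],0]]' >/dev/null && g
```

```text
t 5.3 fix [0.1553 0.0003 0.0333] F(fx,fy,z) [ 1.7  -0.11  0.17] yaw err 0.03 tilt [ 0. -0. -1.] grip 0.001740919264443204False
```

```bash
sed -i 's/sys.exit(v>float(sys.argv\[2\]))/sys.exit(int(v>float(sys.argv[2])))/' ok.py
g(){ python3 ok.py x 3.5|cut -c1-80; return ${PIPESTATUS[0]}; }
python3 -m creep '[[[0,-0.001,0],[0,0,0],0]]' >/dev/null && g &&
python3 -m creep '[[[0,-0.001,0],[0,0,0],0]]' >/dev/null && g &&
python3 -m creep '[[[0,-0.001,0],[0,0,0],0]]' >/dev/null && g &&
python3 -m creep '[[[0,-0.001,0],[0,0,0],0]]' >/dev/null && g &&
python3 -m creep '[[[0,-0.001,0],[0,0,0],0]]' >/dev/null && g &&
python3 -m creep '[[[0,-0.001,0],[0,0,0],0]]' >/dev/null && g &&
python3 -m creep '[[[0,-0.001,0],[0,0,0],0]]' >/dev/null && g &&
python3 -m creep '[[[0,-0.001,0],[0,0,0],0]]' >/dev/null && g &&
python3 -m creep '[[[0,-0.001,0],[0,0,0],0]]' >/dev/null && g &&
python3 -m creep '[[[0,-0.001,0],[0,0,0],0]]' >/dev/null && g &&
python3 -m creep '[[[0,-0.001,0],[0,0,0],0]]' >/dev/null && g &&
python3 -m creep '[[[0,-0.001,0],[0,0,0],0]]' >/dev/null && g &&
python3 -m creep '[[[0,-0.001,0],[0,0,0],0]]' >/dev/null && g &&
python3 -m creep '[[[0,-0.001,0],[0,0,0],0]]' >/dev/null && g &&
python3 -m creep '[[[0,-0.001,0],[0,0,0],0]]' >/dev/null && g &&
python3 -m creep '[[[0,-0.001,0],[0,0,0],0]]' >/dev/null && g
```

```text
t 5.4 fix [0.1544 0.0004 0.0333] F(fx,fy,z) [1.48 0.24 0.72] yaw err 0.02 tilt [
t 5.5 fix [0.1537 0.0003 0.0333] F(fx,fy,z) [ 1.28 -0.07  1.23] yaw err 0.04 til
t 5.6 fix [0.1527 0.0003 0.0333] F(fx,fy,z) [ 2.36  0.02 -0.03] yaw err 0.05 til
t 5.7 fix [0.1517 0.0003 0.0333] F(fx,fy,z) [ 1.82 -0.5   0.67] yaw err 0.05 til
t 5.8 fix [0.1507 0.0003 0.0333] F(fx,fy,z) [1.14 0.83 1.09] yaw err 0.05 tilt [
t 5.9 fix [0.1496 0.0003 0.0333] F(fx,fy,z) [1.3  0.1  1.05] yaw err 0.04 tilt [
t 6.0 fix [0.1486 0.0003 0.0333] F(fx,fy,z) [1.54 0.02 0.06] yaw err 0.05 tilt [
t 6.1 fix [0.1477 0.0004 0.0333] F(fx,fy,z) [0.8  0.28 0.9 ] yaw err 0.05 tilt [
t 6.2 fix [0.1466 0.0003 0.0333] F(fx,fy,z) [ 1.32  0.35 -0.38] yaw err 0.05 til
t 6.3 fix [0.1456 0.0003 0.0333] F(fx,fy,z) [ 1.48 -0.31  1.26] yaw err 0.05 til
t 6.4 fix [0.1446 0.0003 0.0333] F(fx,fy,z) [1.5  0.25 0.22] yaw err 0.04 tilt [
t 6.5 fix [0.1437 0.0003 0.0333] F(fx,fy,z) [5.06 1.12 0.26] yaw err 0.05 tilt [
```

```bash
g(){ python3 ok.py x $1|cut -c1-80; return ${PIPESTATUS[0]}; }
python3 -m creep '[[[0,0,0],[0,0,0],0]]' >/dev/null && g 8.5 &&
python3 -m creep '[[[0,-0.0003,0],[0,0,0],0]]' >/dev/null && g 8.5 &&
python3 -m creep '[[[0,-0.0003,0],[0,0,0],0]]' >/dev/null && g 8.5 &&
python3 -m creep '[[[0,-0.0003,0],[0,0,0],0]]' >/dev/null && g 8.5 &&
python3 -m creep '[[[0,-0.0003,0],[0,0,0],0]]' >/dev/null && g 8.5 &&
python3 -m creep '[[[0,-0.0003,0],[0,0,0],0]]' >/dev/null && g 8.5
```

```text
t 6.6 fix [0.1438 0.0003 0.0333] F(fx,fy,z) [3.08 0.35 0.19] yaw err 0.05 tilt [
t 6.7 fix [0.1438 0.0003 0.0333] F(fx,fy,z) [4.4  1.11 0.93] yaw err 0.07 tilt [
t 6.8 fix [0.1437 0.0003 0.0333] F(fx,fy,z) [ 5.66  0.7  -0.04] yaw err 0.08 til
t 6.9 fix [0.1437 0.0003 0.0333] F(fx,fy,z) [7.41 1.92 0.37] yaw err 0.09 tilt [
t 7.0 fix [0.1437 0.0003 0.0333] F(fx,fy,z) [6.96 0.99 0.94] yaw err 0.11 tilt [
t 7.1 fix [0.1436 0.0003 0.0333] F(fx,fy,z) [ 9.06  1.28 -0.81] yaw err 0.12 til
```

```bash
g(){ python3 ok.py x 30; }
python3 -m creep '[[[0,-0.0002,0],[0,0,0],0],[[0,0,0],[0,0,0],0]]' >/dev/null; g
python3 -m creep '[[[0,0,0],[0,0,0],0],[[0,0,0],[0,0,0],0]]' >/dev/null; g
python3 -m creep '[[[0,0.003,0],[0,0,0],0],[[0,0.012,0],[0,0,0],0],[[0,0.014,-0.005],[0,0,0],0],[[0,0,-0.045],[0,0,0],0],[[0,0,-0.045],[0,0,0],0]]' >/dev/null;g
python3 -m creep '[[[0,0,-0.045],[0,0,0],0],[[0,0,-0.04],[0,0,0],0],[[0,0,0],[0,0,0],0],[[0,0,0],[0,0,0],0]]' >/dev/null;g
python3 -c "
from h import *;snap('top','top1');Z=load('top1')
hsv=cv2.cvtColor(Z['im'],cv2.COLOR_RGB2HSV);H,S,V=[hsv[...,i].astype(int) for i in range(3)]
m=((H>100)&(H<125)&(S>120)).astype(np.uint8);k,l,s,c=cv2.connectedComponentsWithStats(m);i=1+s[1:,4].argmax();print('blue',s[i],fx(dep(Z,*c[i])),fx(plane(Z,*c[i],.125)))"
```

```text
t 7.3 fix [0.1436 0.0004 0.0333] F(fx,fy,z) [ 7.3   0.99 -0.23] yaw err 0.14 tilt [ 0.     0.002 -1.   ] grip -0.003608739367466063
t 7.5 fix [0.1436 0.0004 0.0333] F(fx,fy,z) [ 8.85  2.29 -0.09] yaw err 0.14 tilt [ 0.     0.002 -1.   ] grip -0.0014659857609937675
t 8.0 fix [0.1724 0.0013 0.1286] F(fx,fy,z) [-0.58 -1.35 -0.31] yaw err 0.15 tilt [-0.003 -0.002 -1.   ] grip -0.0012052645180715225
t 8.4 fix [1.718e-01 1.000e-04 2.146e-01] F(fx,fy,z) [ 0.92 -0.37 -0.81] yaw err 0.07 tilt [ 0.002  0.001 -1.   ] grip 0.00017723591949044085
blue [376 226  27  22 399] [-1.269e-01  1.000e-04  1.297e-01] [-0.1277 -0.0004  0.125 ]
```

```bash
g(){ python3 ok.py z 30; }
python3 -m creep '[[[0,-0.035,0],[0,0,0],0],[[0,-0.035,0],[0,0,0],0],[[0,-0.035,0],[0,0,0],0],[[0,-0.035,0],[0,0,0],0],[[0,-0.035,0],[0,0,0],0]]' >/dev/null
python3 -m creep '[[[0,-0.035,0],[0,0,0],0],[[0,-0.035,0],[0,0,0],0],[[0,-0.03,0],[0,0,0],0],[[0,-0.017,0],[0,0,0],0],[[0,0,0],[0,0,0],0]]' >/dev/null;g
python3 -m creep '[[[0,0,0.02],[0,0,0],0],[[0,0,0.02],[0,0,0],0],[[0,0,0.01],[0,0,0],0],[[0,0,0],[0,0,0],0],[[0,0,0],[0,0,0],0]]' >/dev/null;g
python3 -c "
from h import *;snap('scene','s1');c=cv2.resize(load('s1')['im'][150:390,180:500],(800,600),interpolation=cv2.INTER_CUBIC);cv2.imwrite('pics/s1c.png',c[:,:,::-1])"
```

```text
t 9.45 fix [-0.1234  0.0011  0.2116] F(fx,fy,z) [ 0.35 -1.51 -0.02] yaw err -0.18 tilt [-0.003 -0.001 -1.   ] grip -0.0011736480619386174
t 9.95 fix [-1.204e-01  1.000e-04  1.631e-01] F(fx,fy,z) [ 0.23 -0.42  0.08] yaw err 0.09 tilt [-0.001  0.    -1.   ] grip 0.0002570866334459161
```

View pics/s1c.png

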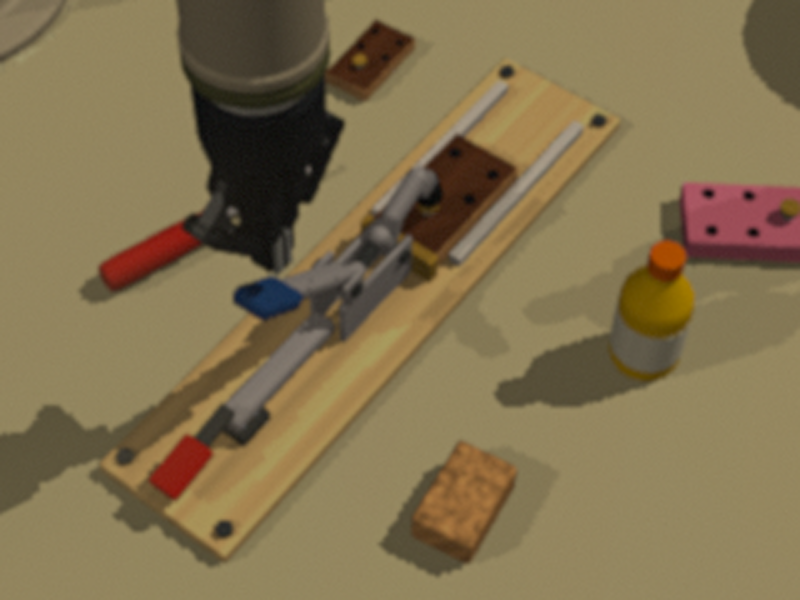

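The blank is at the stop with the bushing under the jaw pad, and the fingertips are just above the blue handle. Next I lower with a force guard.

```bash
g(){ python3 ok.py z 22|cut -c1-80; return ${PIPESTATUS[0]}; }
python3 -m creep '[[[0,0,0.005],[0,0,0],0],[[0,0,0.004],[0,0,0],0]]' >/dev/null && g &&
python3 -m creep '[[[0,0,0.002],[0,0,0],0]]' >/dev/null && g &&
python3 -m creep '[[[0,0,0.002],[0,0,0],0]]' >/dev/null && g &&
python3 -m creep '[[[0,0,0.002],[0,0,0],0]]' >/dev/null && g &&
python3 -m creep '[[[0,0,0.002],[0,0,0],0]]' >/dev/null && g &&
python3 -m creep '[[[0,0,0.002],[0,0,0],0]]' >/dev/null && g &&
python3 -m creep '[[[0,0,0.002],[0,0,0],0]]' >/dev/null && g &&
python3 -m creep '[[[0,0,0.002],[0,0,0],0]]' >/dev/null && g
```

```text
t 10.2 fix [-1.211e-01 -1.000e-04  1.546e-01] F(fx,fy,z) [-0.02  0.66  0.44] yaw
t 10.3 fix [-0.121   0.0002  0.1522] F(fx,fy,z) [ 0.34  1.07 -0.12] yaw err 0.04
t 10.4 fix [-0.1211  0.0002  0.1502] F(fx,fy,z) [-0.06 -0.06 -0.59] yaw err 0.04
t 10.5 fix [-1.211e-01  1.000e-04  1.482e-01] F(fx,fy,z) [-0.55  0.06  0.63] yaw
t 10.6 fix [-1.210e-01  1.000e-04  1.462e-01] F(fx,fy,z) [-0.59  0.45  0.15] yaw
t 10.7 fix [-1.211e-01  1.000e-04  1.442e-01] F(fx,fy,z) [0.31 0.36 0.42] yaw er
t 10.8 fix [-1.210e-01  1.000e-04  1.421e-01] F(fx,fy,z) [ 0.19 -0.79 -0.45] yaw
t 10.9 fix [-0.1211 -0.      0.1403] F(fx,fy,z) [-0.06  0.83  5.3 ] yaw err 0.03
```

```bash
g(){ python3 ok.py z 22|cut -c1-80; return ${PIPESTATUS[0]}; }
c(){ true; }
python3 -m creep '[[[0,-0.0008,0.002],[0,0,0],0]]' >/dev/null && g &&
python3 -m creep '[[[0,-0.0008,0.002],[0,0,0],0]]' >/dev/null && g &&
python3 -m creep '[[[0,-0.0008,0.002],[0,0,0],0]]' >/dev/null && g &&
python3 -m creep '[[[0,-0.0008,0.002],[0,0,0],0]]' >/dev/null && g &&
python3 -m creep '[[[0,-0.0008,0.002],[0,0,0],0]]' >/dev/null && g &&
python3 -m creep '[[[0,-0.0008,0.002],[0,0,0],0]]' >/dev/null && g &&
python3 -m creep '[[[0,-0.0008,0.002],[0,0,0],0]]' >/dev/null && g &&
python3 -m creep '[[[0,-0.0008,0.002],[0,0,0],0]]' >/dev/null && g &&
python3 -m creep '[[[0,-0.0008,0.002],[0,0,0],0]]' >/dev/null && g &&
python3 -m creep '[[[0,-0.0008,0.002],[0,0,0],0]]' >/dev/null && g
```

```text
t 11.0 fix [-0.1219 -0.0002  0.1386] F(fx,fy,z) [-1.05  1.52  7.65] yaw err 0.05
t 11.1 fix [-0.1229 -0.0003  0.1368] F(fx,fy,z) [-0.32  1.18  9.16] yaw err 0.04
t 11.2 fix [-0.1238 -0.0004  0.1349] F(fx,fy,z) [-0.01  0.61  8.96] yaw err 0.03
t 11.3 fix [-0.1247 -0.0005  0.1331] F(fx,fy,z) [-1.33  1.74 12.85] yaw err 0.02
t 11.4 fix [-0.1259 -0.0006  0.1312] F(fx,fy,z) [-2.71  2.12 14.06] yaw err 0.01
t 11.5 fix [-0.1268 -0.0007  0.1294] F(fx,fy,z) [-3.2   2.26 18.47] yaw err 0.0 
t 11.6 fix [-0.1279 -0.0007  0.1276] F(fx,fy,z) [-4.83  2.9  21.2 ] yaw err -0.0
t 11.7 fix [-0.1291 -0.0007  0.1258] F(fx,fy,z) [-4.99  3.12 22.35] yaw err -0.0
```

```bash
g(){ python3 ok.py z 24|cut -c1-80; return ${PIPESTATUS[0]}; }
python3 -m creep '[[[0,-0.002,0],[0,0,0],0]]' >/dev/null && g &&
python3 -m creep '[[[0,-0.003,0],[0,0,0],0]]' >/dev/null && g &&
python3 -m creep '[[[0,-0.0015,0.001],[0,0,0],0]]' >/dev/null && g
```

```text
t 11.8 fix [-0.1299 -0.0006  0.1255] F(fx,fy,z) [ 4.65  2.29 15.64] yaw err 0.01
t 11.9 fix [-0.1307 -0.0006  0.1252] F(fx,fy,z) [13.93  1.27  9.76] yaw err 0.12
t 12.0 fix [-0.1313 -0.0006  0.1241] F(fx,fy,z) [12.08  1.38 10.99] yaw err 0.17
```

```bash
g(){ python3 ok.py z 22|cut -c1-80; return ${PIPESTATUS[0]}; }
python3 -m creep '[[[0,-0.0005,0.002],[0,0,0],0]]' >/dev/null && g &&
python3 -m creep '[[[0,-0.0007,0.002],[0,0,0],0]]' >/dev/null && g &&
python3 -m creep '[[[0,-0.0007,0.002],[0,0,0],0]]' >/dev/null && g &&
python3 -m creep '[[[0,-0.0007,0.002],[0,0,0],0]]' >/dev/null && g &&
python3 -m creep '[[[0,-0.0007,0.002],[0,0,0],0]]' >/dev/null && g
```

```text
t 12.1 fix [-0.1321 -0.0006  0.1222] F(fx,fy,z) [ 7.43  1.98 13.94] yaw err 0.17
t 12.2 fix [-0.1332 -0.0006  0.1201] F(fx,fy,z) [ 7.28  0.94 13.77] yaw err 0.15
t 12.3 fix [-0.1342 -0.0007  0.1182] F(fx,fy,z) [ 7.1   1.36 12.94] yaw err 0.14
t 12.4 fix [-0.1351 -0.0006  0.1161] F(fx,fy,z) [ 4.87  1.34 12.57] yaw err 0.13
t 12.5 fix [-0.136  -0.0007  0.1141] F(fx,fy,z) [ 4.76  1.36 12.48] yaw err 0.12
```

```bash
g(){ python3 ok.py z 22|cut -c1-80; return ${PIPESTATUS[0]}; }
python3 -m creep '[[[0,-0.0007,0.002],[0,0,0],0]]' >/dev/null && g &&
python3 -m creep '[[[0,-0.0006,0.002],[0,0,0],0]]' >/dev/null && g &&
python3 -m creep '[[[0,-0.0005,0.002],[0,0,0],0]]' >/dev/null && g &&
python3 -m creep '[[[0,-0.0005,0.002],[0,0,0],0]]' >/dev/null && g
```

```text
t 12.6 fix [-0.1368 -0.0006  0.1121] F(fx,fy,z) [ 4.56  1.2  12.28] yaw err 0.11
t 12.7 fix [-0.1376 -0.0006  0.11  ] F(fx,fy,z) [2.93 0.61 9.96] yaw err 0.1 til
t 12.8 fix [-0.1383 -0.0006  0.108 ] F(fx,fy,z) [3.35 0.92 9.16] yaw err 0.09 ti
t 12.9 fix [-0.139  -0.0006  0.1059] F(fx,fy,z) [0.89 0.5  9.09] yaw err 0.08 ti
```

```bash
g(){ python3 ok.py z 14|cut -c1-80; return ${PIPESTATUS[0]}; }
python3 -m creep '[[[0,-0.0004,0.002],[0,0,0],0]]' >/dev/null && g &&
python3 -m creep '[[[0,-0.0004,0.002],[0,0,0],0]]' >/dev/null && g &&
python3 -m creep '[[[0,-0.0003,0.0015],[0,0,0],0]]' >/dev/null && g &&
python3 -m creep '[[[0,-0.0003,0.001],[0,0,0],0]]' >/dev/null && g
```

```text
t 13.0 fix [-0.1396 -0.0006  0.1038] F(fx,fy,z) [1.   0.46 7.65] yaw err 0.07 ti
t 13.1 fix [-0.1402 -0.0006  0.1018] F(fx,fy,z) [ 0.41 -0.12  7.15] yaw err 0.06
t 13.2 fix [-0.1406 -0.0006  0.1001] F(fx,fy,z) [ 0.2  -0.64  4.11] yaw err 0.06
t 13.3 fix [-0.1409 -0.0006  0.099 ] F(fx,fy,z) [ 0.41 -1.81  3.62] yaw err 0.05
```

```bash
g(){ python3 ok.py z 8|cut -c1-80; return ${PIPESTATUS[0]}; }
python3 -m creep '[[[0,-0.0002,0.001],[0,0,0],0]]' >/dev/null && g &&
python3 -m creep '[[[0,-0.0002,0.001],[0,0,0],0]]' >/dev/null && g &&
python3 -m creep '[[[0,-0.0002,0.001],[0,0,0],0]]' >/dev/null && g
```

```text
t 13.4 fix [-0.1412 -0.0006  0.0979] F(fx,fy,z) [-1.32 -1.3   1.89] yaw err 0.05
t 13.5 fix [-1.414e-01 -1.000e-04  9.670e-02] F(fx,fy,z) [ 0.59 -0.17  0.89] yaw
t 13.6 fix [-0.1415  0.0005  0.0955] F(fx,fy,z) [ 0.28 -0.11  0.66] yaw err 0.04
```

```bash
g(){ python3 ok.py z 30; }
python3 -m creep '[[[0,0,-0.003],[0,0,0],0],[[0,0,-0.01],[0,0,0],0],[[0,0,-0.02],[0,0,0],0],[[0,0,-0.02],[0,0,0],0],[[0,0,0],[0,0,0],0]]' >/dev/null;g
python3 -c "
from h import *;snap('scene','s2');c=cv2.resize(load('s2')['im'][150:390,180:500],(800,600),interpolation=cv2.INTER_CUBIC);cv2.imwrite('pics/s2c.png',c[:,:,::-1])
Z=load('s2');hsv=cv2.cvtColor(Z['im'],cv2.COLOR_RGB2HSV);H,S,V=[hsv[...,i].astype(int) for i in range(3)]
for m in((H>100)&(H<125)&(S>120),((H<5)|(H>174))&(S>190)&(V>100)):
  k,l,s,c=cv2.connectedComponentsWithStats(m.astype(np.uint8))
  for i in range(1,k):
    if s[i,4]>100:print(s[i],fx(dep(Z,*c[i])))"
```

```text
t 14.1 fix [-0.1419 -0.0009  0.1516] F(fx,fy,z) [-0.38  0.05  0.25] yaw err 0.02 tilt [ 0.004 -0.    -1.   ] grip -0.0007947847708732725
[269 282  26  23 321] [-0.149  -0.0021  0.0761]
[221 239  34  24 312] [-0.1062  0.1474  0.0262]
[241 317  23  16 219] [-0.2219 -0.0012  0.0707]
```

View pics/s2c.png

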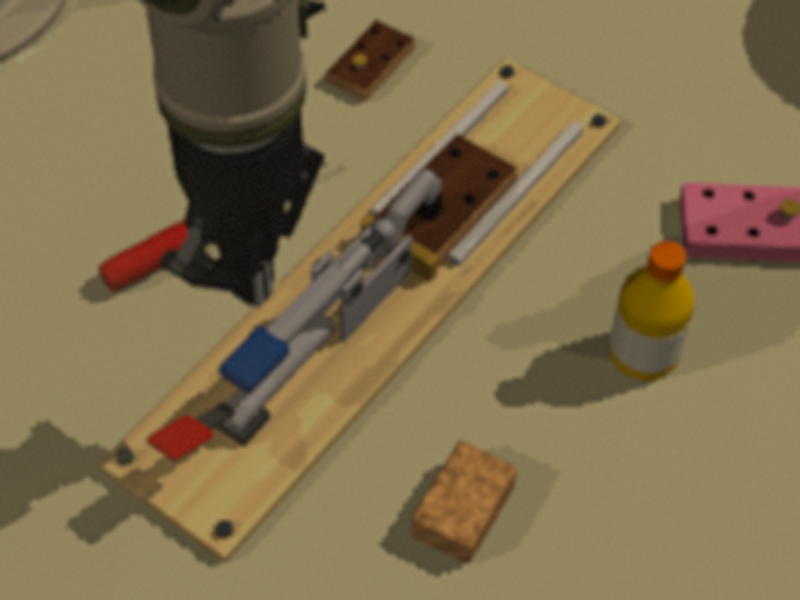

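Locked: the blue pad sits level at z=0.076 and the red lever stands at (-0.222, -0.001, 0.071) in the fixture frame. The blank is still at the stop. Next is the release lever.

```bash
g(){ python3 ok.py z 7|cut -c1-80; return ${PIPESTATUS[0]}; }
python3 -m creep '[[[0,-0.03,0],[0,0,0],0],[[0,-0.03,0],[0,0,0],0],[[0,-0.028,0],[0,0,0],0],[[0,0,0],[0,0,0],0],[[0,0,0],[0,0,0],0]]' >/dev/null;g
python3 -m creep '[[[0,0,0.02],[0,0,0],0],[[0,0,0.02],[0,0,0],0],[[0,0,0.008],[0,0,0],0],[[0,0,0],[0,0,0],0]]' >/dev/null;g &&
python3 -m creep '[[[0,0,0.002],[0,0,0],0]]' >/dev/null && g &&
python3 -m creep '[[[0,0,0.002],[0,0,0],0]]' >/dev/null && g &&
python3 -m creep '[[[0,0,0.002],[0,0,0],0]]' >/dev/null && g &&
python3 -m creep '[[[0,0,0.001],[0,0,0],0]]' >/dev/null && g &&
python3 -m creep '[[[0,0,0.001],[0,0,0],0]]' >/dev/null && g &&
python3 -m creep '[[[0,0,0.001],[0,0,0],0]]' >/dev/null && g &&
python3 -m creep '[[[0,0,0.001],[0,0,0],0]]' >/dev/null && g
```

```text
t 14.65 fix [-0.2298  0.0007  0.1482] F(fx,fy,z) [ 0.2   0.01 -0.81] yaw err -0.
t 15.05 fix [-0.2282  0.0006  0.0997] F(fx,fy,z) [-0.   -0.53  0.46] yaw err 0.1
t 15.15 fix [-0.229  -0.0003  0.0992] F(fx,fy,z) [ 0.32  0.49 -0.08] yaw err 0.0
t 15.25 fix [-0.2294 -0.0004  0.0974] F(fx,fy,z) [-0.72  0.11  0.6 ] yaw err 0.0
t 15.35 fix [-0.2296 -0.0003  0.0953] F(fx,fy,z) [-0.55 -0.5   0.18] yaw err 0.0
t 15.45 fix [-2.296e-01 -1.000e-04  9.400e-02] F(fx,fy,z) [0.75 0.48 0.22] yaw e
t 15.55 fix [-0.2296 -0.      0.093 ] F(fx,fy,z) [ 0.08 -0.53  0.16] yaw err 0.0
t 15.65 fix [-0.2296  0.      0.0919] F(fx,fy,z) [ 0.32 -0.44  0.95] yaw err 0.0
t 15.75 fix [-2.298e-01 -1.000e-04  9.110e-02] F(fx,fy,z) [-0.21  0.92  9.32] ya
```

```bash
g(){ python3 ok.py z 11|cut -c1-80; return ${PIPESTATUS[0]}; }
python3 -m creep '[[[0,0,0],[0,0,0],0]]' >/dev/null && g &&
python3 -m creep '[[[0,0,0.0005],[0,0,0],0]]' >/dev/null && g &&
python3 -m creep '[[[0,0,0.0005],[0,0,0],0]]' >/dev/null && g &&
python3 -m creep '[[[0,0,0.0005],[0,0,0],0]]' >/dev/null && g &&
python3 -m creep '[[[0,0,0.0005],[0,0,0],0]]' >/dev/null && g &&
python3 -m creep '[[[0,0,0.0005],[0,0,0],0]]' >/dev/null && g
```

```text
t 15.85 fix [-2.299e-01 -1.000e-04  9.120e-02] F(fx,fy,z) [0.11 0.78 6.75] yaw e
t 15.95 fix [-2.299e-01 -1.000e-04  9.090e-02] F(fx,fy,z) [-0.36  1.85  9.02] ya
t 16.05 fix [-2.301e-01 -2.000e-04  9.050e-02] F(fx,fy,z) [-1.26  1.11  8.55] ya
t 16.15 fix [-2.302e-01 -1.000e-04  9.000e-02] F(fx,fy,z) [-1.74  1.88  7.28] ya
t 16.25 fix [-2.302e-01 -2.000e-04  8.940e-02] F(fx,fy,z) [-0.77  0.72  6.03] ya
t 16.35 fix [-0.2301 -0.0003  0.0888] F(fx,fy,z) [-1.14  0.59  4.66] yaw err 0.0
```

```bash
g(){ python3 ok.py z 10|cut -c1-80; return ${PIPESTATUS[0]}; }
python3 -m creep '[[[0,0,0.0005],[0,0,0],0]]' >/dev/null && g &&
python3 -m creep '[[[0,0,0.0005],[0,0,0],0]]' >/dev/null && g &&
python3 -m creep '[[[0,0,0.0005],[0,0,0],0]]' >/dev/null && g &&
python3 -m creep '[[[0,0,0.0005],[0,0,0],0]]' >/dev/null && g &&
python3 -m creep '[[[0,0,0.0005],[0,0,0],0]]' >/dev/null && g &&
python3 -m creep '[[[0,0,0.0005],[0,0,0],0]]' >/dev/null && g
python3 -c "
from h import *;snap('scene','s3')
Z=load('s3');hsv=cv2.cvtColor(Z['im'],cv2.COLOR_RGB2HSV);H,S,V=[hsv[...,i].astype(int) for i in range(3)]
for m in((H>100)&(H<125)&(S>120),((H<5)|(H>174))&(S>190)&(V>100)):
  k,l,s,c=cv2.connectedComponentsWithStats(m.astype(np.uint8))
  for i in range(1,k):
    if s[i,4]>40:print(s[i],fx(dep(Z,*c[i])))"
```

```text
t 16.45 fix [-0.23   -0.0003  0.0883] F(fx,fy,z) [-1.28 -0.7   4.21] yaw err 0.0
t 16.55 fix [-2.298e-01 -2.000e-04  8.760e-02] F(fx,fy,z) [-0.2  -0.3   3.47] ya
t 16.65 fix [-2.296e-01 -1.000e-04  8.680e-02] F(fx,fy,z) [-0.9  -0.25  1.91] ya
t 16.75 fix [-2.293e-01  2.000e-04  8.610e-02] F(fx,fy,z) [-0.34  0.48 -0.34] ya
t 16.85 fix [-0.2293  0.0003  0.0855] F(fx,fy,z) [ 0.72 -0.88 -1.04] yaw err 0.0
t 16.95 fix [-2.293e-01  2.000e-04  8.500e-02] F(fx,fy,z) [-1.08  0.73 -0.24] ya
[275 262  25  15 246] [-0.1344 -0.0053  0.1328]
[262 234   7  10  43] [-0.0504  0.1289  0.0243]
[241 326  23  23 266] [-0.2276 -0.0018  0.0382]
```

Released: the handle is open and the lever is low. I retreat outward and up, then check.

```bash
python3 -m creep '[[[0,-0.01,-0.01],[0,0,0],0],[[0,-0.01,-0.03],[0,0,0],0],[[0,0,-0.04],[0,0,0],0],[[0,0,-0.04],[0,0,0],0],[[0,0,-0.04],[0,0,0],0]]' >/dev/null
python3 -m creep '[[[0,-0.02,0],[0,0,0],0],[[0,-0.02,0],[0,0,0],0],[[0,0,0],[0,0,0],0],[[0,0,0],[0,0,0],0],[[0,0,0],[0,0,0],0]]' >/dev/null
python3 -c "
from h import *;st();snap('scene','s4');c=cv2.resize(load('s4')['im'][150:390,180:500],(800,600),interpolation=cv2.INTER_CUBIC);cv2.imwrite('pics/s4c.png',c[:,:,::-1])
snap('top','t4');Z=load('t4');hsv=cv2.cvtColor(Z['im'],cv2.COLOR_RGB2HSV);H,S,V=[hsv[...,i].astype(int) for i in range(3)]
m=(V<110)&(H<12)&(S>90)|((H>170)&(V<110)&(S>80));k,l,s,c=cv2.connectedComponentsWithStats(m.astype(np.uint8))
for i in range(1,k):
    if s[i,4]>300:print(s[i],fx(plane(Z,*c[i],.032)))
Y=load('s4')
for z in(.035,.041):print(z)
"
```

```text
t 18.0 fix [-2.889e-01  2.000e-04  2.454e-01] F(fx,fy,z) [ 0.59 -1.01 -0.49] yaw err 0.07 tilt [-0.     0.001 -1.   ] grip 0.0004102108743985599
[ 237  247   64   43 1283] [0.0814 0.0004 0.032 ]
[347 323  60  18 370] [-0.0871  0.1469  0.032 ]
[211 345  43  32 623] [0.1669 0.1451 0.032 ]
0.035
0.041
```

View pics/s4c.png

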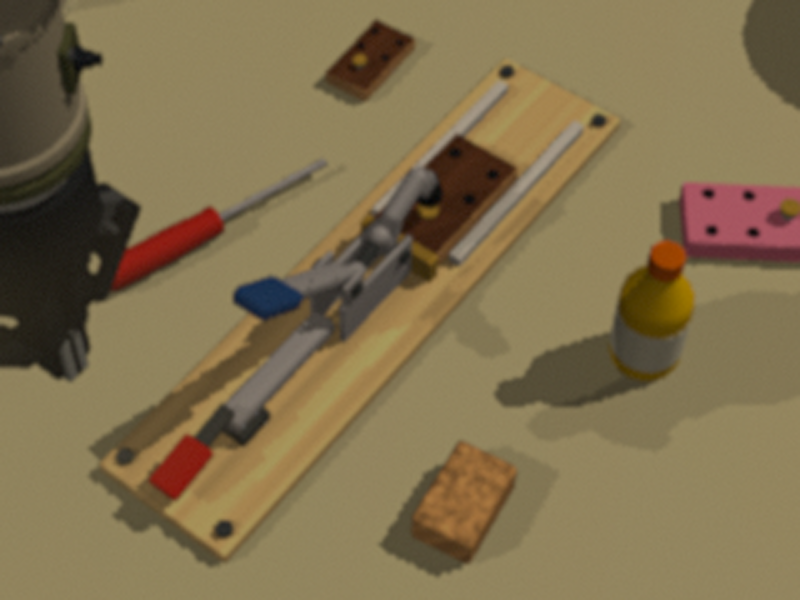

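The handle is open, the lever low and the blank still at the stop, and the bystanders haven't moved. The bushing head at crop (428,211) looks low, so I check its depth.

```bash
python3 -c "
from h import *
for f in('s1','s4'):
  Z=load(f)
  for v in range(231,238): print(f,v,[tuple(fx(dep(Z,u,v))) for u in(350,352)],Z['im'][v,351])"|sed 's/np.float64//g'
```

```text
s1 231 [((0.0403), (-0.0047), (0.0588)), ((0.0435), (-0.0069), (0.0574))] [12 10  9]
s1 232 [((0.043), (-0.0029), (0.0519)), ((0.0453), (-0.0058), (0.0518))] [29 23 11]
s1 233 [((0.0469), (-0.0003), (0.0432)), ((0.0486), (-0.0036), (0.044))] [53 40 14]
s1 234 [((0.0482), (0.0005), (0.0383)), ((0.0491), (-0.0034), (0.0404))] [67 51 26]
s1 235 [((0.0467), (-0.0006), (0.0376)), ((0.0511), (-0.0021), (0.0345))] [65 51 32]
s1 236 [((0.0474), (-0.0002), (0.0336)), ((0.0502), (-0.0028), (0.0329))] [59 42 29]
s1 237 [((0.046), (-0.0013), (0.0329)), ((0.0473), (-0.0049), (0.0344))] [62 36 22]
s4 231 [((0.0416), (-0.0038), (0.0569)), ((0.0436), (-0.0069), (0.0572))] [17 12  4]
s4 232 [((0.0432), (-0.0027), (0.0515)), ((0.0425), (-0.0077), (0.056))] [52 40 14]
s4 233 [((0.0518), (0.0031), (0.0358)), ((0.0554), (0.0011), (0.0338))] [95 72 26]
s4 234 [((0.0499), (0.0017), (0.0357)), ((0.0519), (-0.0015), (0.0362))] [124  93  30]
s4 235 [((0.0505), (0.0021), (0.0319)), ((0.0513), (-0.002), (0.0342))] [126  94  29]
s4 236 [((0.0452), (-0.0017), (0.0369)), ((0.0481), (-0.0043), (0.0361))] [106  80  27]
s4 237 [((0.0464), (-0.001), (0.0323)), ((0.046), (-0.0058), (0.0362))] [77 55 19]
```

The bushing head has dropped from about 0.043 to 0.035 m, so it is home. Handing in.

```bash
python3 -c "
from rig import *
print(sign_off())"
```

```text
the job is handed in; nothing more can be done
None
```

I handed in the job at about 18 s: blank pressed home at about 9 N, pliers locked and then released with the lever, bushing home by camera depth (head about 3 mm above the wood), handle sprung open, blank still at the stop; the sign-off returned no verdict.

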